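Raise the photo light behind the salad and hold it up

TASK

I am about to photograph the salad: of the two telescoping lights, take the one that stands right behind the dish of salad (its lamp over the dish's far rim), squeeze the orange button into its grip block and, with the button kept in, pull it straight up past the first stop until it comes up against the second. Its catch does not hold at the second stop, so finish while still holding it up there in the gripper. Leave the other light down, and do not shift the dish, the bowl or the mug.

Things in the scene. Friction and masses are not known exactly. Their poses are not given: they have to be found in the camera images.
- left_light: the left one of two alike telescoping photo lights, fixed to the worktop by its round white foot (100 mm across); origin: centre of the foot's underside, on the axis of the upright tube (29 mm across, collar 32 mm, its mouth 165 mm high); x, y, z axes: z up, the lamp reaches out along -x, the orange button is on the +y side
- left_mast (a joint): how far the left light is pulled up, m: 0 down, 0.05 first stop, 0.10 second stop (end of travel, hard). A sprung catch locks the mast when down and at the first stop unless the button is squeezed in. No catch at the second: let go there, the mast (0.25 to 0.49 kg with its head) sinks to the first. A black ring on the bright mast shows at the collar at each stop
- left_grip (a point): where to pinch the left light's head, a white block 32 (x) x 34 (y) x 42 (z) mm on top of the mast: mid height (188 mm up when down), midway between its ribbed -y face and the pressed button; axes as the light's, close along y. 41 mm wide with the button out, 36 in; fingertips may go 20 mm below. A flat lamp, 76 mm across, 19 thick, is carried 108 mm out along -x at this height; nothing above
- left_button (a joint): how far the orange button (23 x 28 mm face, on the +y face of the left grip block, 7 mm proud of it) is squeezed in, in m: 0 out, 0.005 fully in; sprung, 4 N to start it and 9 N fully in; the catch is free from 0.0035 on
- right_light: the right one of two alike telescoping photo lights, fixed to the worktop by its round white foot (100 mm across); origin: centre of the foot's underside, on the axis of the upright tube (29 mm across, collar 32 mm, its mouth 165 mm high); x, y, z axes: z up, the lamp reaches out along -x, the orange button is on the +y side
- right_mast (a joint): how far the right light is pulled up, m: 0 down, 0.05 first stop, 0.10 second stop (end of travel, hard). A sprung catch locks the mast when down and at the first stop unless the button is squeezed in. No catch at the second: let go there, the mast (0.25 to 0.49 kg with its head) sinks to the first. A black ring on the bright mast shows at the collar at each stop
- right_grip (a point): where to pinch the right light's head, a white block 32 (x) x 34 (y) x 42 (z) mm on top of the mast: mid height (188 mm up when down), midway between its ribbed -y face and the pressed button; axes as the light's, close along y. 41 mm wide with the button out, 36 in; fingertips may go 20 mm below. A flat lamp, 76 mm across, 19 thick, is carried 108 mm out along -x at this height; nothing above
- right_button (a joint): how far the orange button (23 x 28 mm face, on the +y face of the right grip block, 7 mm proud of it) is squeezed in, in m: 0 out, 0.005 fully in; sprung, 4 N to start it and 9 N fully in; the catch is free from 0.0035 on
- oven_dish: blue and white oval dish with two ears and a salad in it, 178 x 254 mm, 86 mm high; origin: centre of its underside. It stands in front (on the robot's side) of one of the two lights, its centre about 150 mm from that light's axis
- bowl_1: empty dark green bowl, 130 mm across, 66 mm high, in front of the other light; origin: centre of its underside
- mug_1: white mug, 84 x 113 mm, 88 mm high, a bystander between the two lights; origin: centre of its underside

How it is judged:
By the outcome, as a careful person would: the job done as asked, in the order asked, and still so for the second after the job is handed in, while the arm keeps its last pose, push and grip.
It also fails if it takes over 32 s, if anything falls off the work surface, if the arm or the gripper's body presses on something with over 40 N, if the wrist force passes 120 N, or if a joint passes its speed limit or range.

ROBOT

A 6-joint arm with a two-finger parallel gripper is mounted at the origin on a cart in front of the work surface, level with it; the furniture and walls round the work are solid. World frame = base frame: x ahead of the robot, y to its left, z up, the work surface at z = 0. Lengths are in m, angles in rad, forces in N, time in s.
With the tool pointing down it reaches from about 0.3 to 0.85 m from the base axis. Payload 5.4 kg.
Tool frame: the origin (TCP) lies between the finger pads, 19 mm behind the fingertips; this is the grasp point; z points along the fingers, y is the line along which they close (so a half turn about z gives the same grasp; the last joint's range is limited). The gripper opens to 85 mm and grips with 20 to 120 N. Pads are 22 mm wide; open, the fingers measure 114 mm over their backs; the gripper's body (76 mm by 85 mm) begins 54 mm behind the grasp point. The pads swing forward as they close: fully open they stand 13 mm farther back than shut.
Start: joints at [-1.482, 0.158, 1.597, -0, 1.386, -0.21], TCP at [0.169, -0.55, 0.25] pointing down, gripper open.
Joint ranges: [-2.91, 2.91], [-0.94, 2.29], [0.18, 2.7], [-1.29, 4.43], [0.17, 2.64], [-3, 3]. Speed limits (rad/s): [2.57, 2.57, 3.14, 3.14, 3.14, 3.14].

INTERFACE

Orientations are given as a rotation vector (axis times angle).
In Python, from rig import env, read_camera, calibration, get_obs gives the robot as it stands (env), with the cameras as plain functions and the readings as plain functions.
- The arm moves only by the tool creep_tool, called after "Call:" by a JSON object that holds its "op" and its "data". Schema: {"type":"object","properties":{"moves":{"type":"array","items":{"type":"array","items":{"type":"array","items":{"type":"number"},"minItems":5,"maxItems":5},"minItems":1,"maxItems":8},"minItems":1,"maxItems":1},"squeeze":{"type":"number"},"only":{"type":"string"},"quiet":{"type":"boolean"},"lines":{"type":"string"}},"required":["moves"],"additionalProperties":false}. moves is a list that holds a single list of rows (three levels of brackets), with 1 to 8 rows, each of 5 numbers: the finger opening in m, then dx, dy, dz in shares of the most that a row can go, 1 being 50 mm, then a turn about the tool's z in a scale on which 1.0 is 4 rad; each row shifts and turns the commanded pose from where the row before left it, along the tool's axes as they then stand; what a row does not reach is not made up. A row lasts 1/10 s, in which the tool goes at most 0.05 m and 0.15 rad, less where a joint would pass 70% of its speed; a pose out of reach is approached as far as the arm can. The fingers move at their own pace and stop on an object; squeeze is the grip in N (left out, the last holds). Time passes only in rows, so rows that do not move let the fingers close. The tool returns the time, the measured TCP pose, the force, the opening and the grip force at its end. only (a regular expression) keeps the lines of the reply that match it, lines (a string "A,B") keeps lines A to B, and quiet returns only ok. Input that does not fit is refused with a message, and nothing moves.
- get_obs(): the state, without advancing time (a new reading comes with each control period).
- read_camera(name): name is "scene" or "top"; returns the picture (420x560x3 uint8, red, green, blue); there is no depth.
- calibration(name): a dict with "fovy" (degrees; the focal length in pixels is half the picture's height over the tangent of half this angle, whatever the lens; pixels are square), "cx", "cy" (the principal point, pixels), "k1" (the pictures are not rectified: a ray, as slopes to the right and down, at radius r is drawn at 1 + k1 r^2 times it, then the intrinsics apply), "R" (3x3) and "t" (3): a world point X has camera coordinates R X + t. Camera axes: x right, y down, z forward; pixel columns grow to the right and rows downward; lengths in m; the calibration is good to about 2 mm. A picture is of the moment at which its call begins. calibration takes no time and is no camera call.
- env.close_job(): hands the job in; it is judged then, once.
The state is a dict: "time": time; "joints": joint angles; "qvel": joint speeds; "tau": joint torques, N m; "tcp_pos": TCP position; "tcp_rot": TCP orientation; "force": force on the tool from outside, world axes, zero at the start; "torque": the same for the moment, N m; "finger_gap": finger opening in m; "finger_force": force on a finger pad.
Only numpy, scipy, OpenCV 4.12 (cv2) and the standard library are available. Lean on these libraries where they do the work, as an engineer would, in place of code of your own. Each camera call takes 0.05 s, during which the arm holds its last target. There are 200 camera calls.

## Working session

There is one attempt and no reset: what is moved stays moved. The work goes in short steps, Python scripts to look and compute and a tool call to move; the robot and the scene stay as the last step left them, time stands still between calls to the robot, and variables do not carry over. Pictures are saved under pics/ and viewed, at most 10 in all, crops included, and the job is handed in when it is done.

```bash
ls; mkdir -p pics
```

Run:
```python
from rig import env, read_camera, calibration, get_obs
import cv2,numpy as np
for n in("scene","top"):
    c=calibration(n);print(n,{k:np.round(v,4).tolist() for k,v in c.items()})
    cv2.imwrite(f"pics/{n}0.png",read_camera(n)[:,:,::-1])
o=get_obs();print(o["tcp_pos"],o["tcp_rot"],o["finger_gap"],o["time"])
```

```text
pics
rig.py
scene {'fovy': 43.3054, 'cx': 279.5589, 'cy': 214.293, 'k1': -0.1386, 'R': [[-0.5981, -0.8013, -0.0143], [-0.6026, 0.4614, -0.6511], [0.5284, -0.3808, -0.7588]], 't': [0.3018, 0.3946, 1.0583]}
top {'fovy': 43.4071, 'cx': 279.3858, 'cy': 212.5079, 'k1': -0.1922, 'R': [[0.028, -0.9996, -0.0043], [-0.994, -0.0274, -0.1061], [0.1059, 0.0072, -0.9943]], 't': [-0.0214, 0.5161, 1.5251]}
[ 0.16918557 -0.54901567  0.24912147] [-3.10496597e+00 -4.67316862e-01 -1.86534630e-04] 0.08539060037947602 0.1
```

View pics/scene0.png

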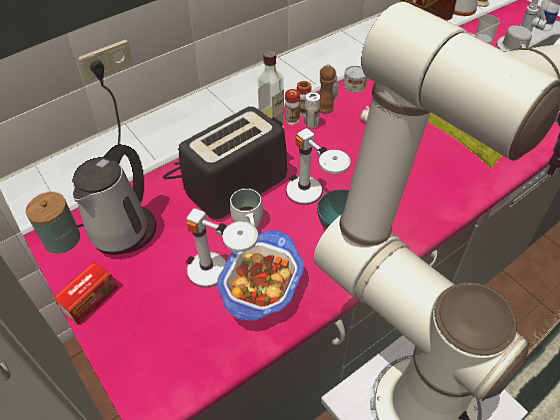

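View pics/top0.png

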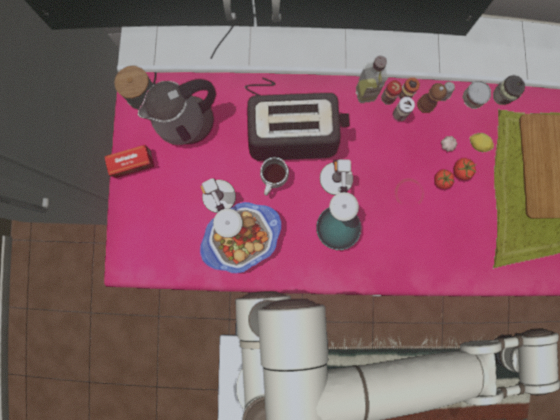

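The salad dish is at top (241,238) and scene (262,278). It stands in front of the left light, whose lamp is at top (228,222) and whose head is at top (209,186), scene (196,222). The bowl belongs to the right light. I'll zoom in on the left light's head.

Run:
```python
import cv2,numpy as np
a=cv2.imread("pics/scene0.png")[195:295,170:270];b=cv2.imread("pics/top0.png")[165:245,185:265]
f=lambda i:cv2.resize(i,(400,400),interpolation=cv2.INTER_CUBIC)
cv2.imwrite("pics/crop0.png",np.hstack([f(a),f(b)]))
```

```text
(no output)
```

View pics/crop0.png

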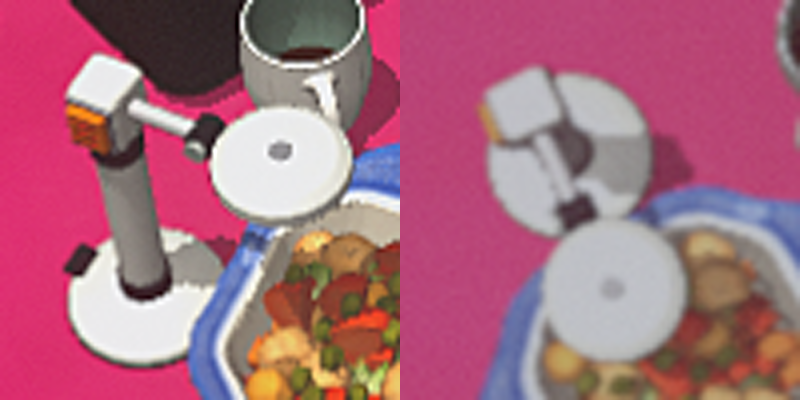

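The crop shows the head's top face: scene corners (91,54), (145,66), (127,100) and (67,92), top centre about (521,103). The orange button is on the side to image-left, and the lamp's dark centre is at scene (281,151), top (612,289). I'll triangulate these.

Create h.py:
```python
import numpy as np,cv2
from rig import env, read_camera, calibration, get_obs
def cam(n):
    c=calibration(n);f=210/np.tan(np.radians(c["fovy"]/2))
    return np.array([[f,0,c["cx"]],[0,f,c["cy"]],[0,0,1]]),np.array([c["k1"],0,0,0,0]),np.array(c["R"]),np.array(c["t"])
def ray(n,p):
    K,d,R,t=cam(n);u=cv2.undistortPoints(np.array([[p]],float),K,d)[0,0]
    v=R.T@np.array([u[0],u[1],1]);return -R.T@t,v/np.linalg.norm(v)
def tri(ps,pt):
    A=np.zeros((3,3));b=np.zeros(3);rs=[ray("scene",ps),ray("top",pt)]
    for o,v in rs:
        P=np.eye(3)-np.outer(v,v);A+=P;b+=P@o
    X=np.linalg.solve(A,b);return X,[1000*np.linalg.norm(np.cross(X-o,v)) for o,v in rs]
def plane(n,p,z):
    o,v=ray(n,p);return o+v*(z-o[2])/v[2]
def proj(n,X):
    K,d,R,t=cam(n);return cv2.projectPoints(np.array([X],float),cv2.Rodrigues(R)[0],t,K,d)[0][0,0]
```

Run:
```python
from h import *
np.set_printoptions(precision=4,suppress=True)
S=lambda x,y:((x+.5)/4-.5+170,(y+.5)/4-.5+195)
T=lambda x,y:((x-400+.5)/5-.5+185,(y+.5)/5-.5+165)
print("lamp",tri(S(281,151),T(612,289)))
# masks: white regions near head
for n,box in(("scene",(170,195,270,295)),("top",(185,165,265,245))):
    im=cv2.imread(f"pics/{n}0.png");h=cv2.cvtColor(im,cv2.COLOR_BGR2HSV)
    m=((h[...,1]<45)&(h[...,2]>(200 if n=="scene" else 150))).astype(np.uint8)
    q=np.zeros_like(m);x0,y0,x1,y1=box;q[y0:y1,x0:x1]=m[y0:y1,x0:x1]
    N,l,s,c=cv2.connectedComponentsWithStats(q,connectivity=4)
    for i in range(1,N):
        if s[i,4]>25:
            cn=max(cv2.findContours((l==i).astype(np.uint8),0,cv2.CHAIN_APPROX_NONE)[0],key=len)
            print(n,s[i],c[i],"ell",cv2.fitEllipse(cn))
    o=((h[...,0]>8)&(h[...,0]<22)&(h[...,1]>140)).astype(np.uint8)
    ys,xs=np.nonzero(o[y0:y0+45,x0:x0+25]);print(n,"orange",xs.mean()+x0,ys.mean()+y0,len(xs))
ps=[S(91,54),S(145,66),S(127,100),S(67,92)]
pt=[T(485,84),T(542,66),T(561,122),T(501,142)]
# match: unknown order, try rotations
for k in range(4):
    r=[tri(ps[i],pt[(i+k)%4]) for i in range(4)];print(k,[np.round(x[1][0],1) for x in r]);print(np.array([x[0] for x in r]),np.mean([x[0] for x in r],0)) if np.mean([x[1][0] for x in r])<4 else 0
```

```text
lamp (array([0.4678, 0.1272, 0.2053]), [np.float64(0.16525478324206672), np.float64(0.16525478324198958)])
scene [187 209  18  14 151] [195.3444 215.0927] ell ((195.33836364746094, 215.1703643798828), (11.841530799865723, 15.307990074157715), 72.66045379638672)
scene [246 213   8  12  48] [250.6875 217.7708] ell ((250.362548828125, 217.40988159179688), (5.523179054260254, 12.131242752075195), 160.02157592773438)
scene [202 220  16   8  46] [209.6087 223.4783] ell ((209.7001495361328, 223.51422119140625), (2.5748560428619385, 18.539201736450195), 111.45625305175781)
scene [223 222  35  27 731] [239.6594 235.13  ] ell ((239.66087341308594, 235.02365112304688), (26.43061637878418, 34.31984329223633), 83.24385070800781)
scene [255 243  15   5  41] [262.8049 244.6585] ell ((262.618896484375, 244.81826782226562), (3.341771364212036, 14.417781829833984), 98.13871002197266)
scene [187 255  37  30 545] [202.7376 273.1394] ell ((203.62303161621094, 271.0759582519531), (27.349639892578125, 32.33819580078125), 97.0381088256836)
scene [224 260  12  35  80] [228.675 276.9  ] ell ((239.193328857421
[... 562 characters left out ...]
8361206055), 153.99087524414062)
top [238 208  27  18  91] [254.0879 213.3297] ell ((245.07374572753906, 224.41567993164062), (31.74875831604004, 37.49296951293945), 90.79303741455078)
top orange nan nan 0
0 [np.float64(7.1), np.float64(13.2), np.float64(3.8), np.float64(10.4)]
1 [np.float64(1.7), np.float64(0.1), np.float64(5.3), np.float64(2.0)]
[[0.5857 0.1705 0.2051]
 [0.5536 0.1564 0.2149]
 [0.5383 0.1822 0.2208]
 [0.5732 0.1973 0.2046]] [0.5627 0.1766 0.2113]
2 [np.float64(14.4), np.float64(8.9), np.float64(18.2), np.float64(7.2)]
3 [np.float64(5.2), np.float64(21.5), np.float64(9.6), np.float64(20.1)]<stdin>:17: RuntimeWarning: Mean of empty slice.
  ret = ret.dtype.type(ret / rcount)
```

Run:
```python
from h import *
np.set_printoptions(precision=4,suppress=True)
for p in((195.4,215.1),(196.4,214.6)):
    print("block",*tri(p,(209.2,185.4)))
S=lambda x,y:((x+.5)/4-.5+170,(y+.5)/4-.5+195)
print("lamp disc",*tri((239.66,235.02),(227.4,222.8)))
# foot in scene from clicks (ellipse points, crop), plane near z=.012
pts=np.array([S(*p) for p in((69,290),(80,325),(110,352),(150,363),(185,355),(70,305),(92,341),(130,360),(170,238),(200,245))])
W=np.array([plane("scene",p,.005)[:2] for p in pts]);print(W)
A=np.c_[2*W,np.ones(len(W))];s=np.linalg.lstsq(A,(W**2).sum(1),rcond=None)[0];print("foot",s[:2],np.sqrt(s[2]+s[:2]@s[:2]))
# reproject block top with candidate poses into an overlay
def ov(c,yaw,z):
    for n in("scene","top"):
        im=cv2.imread(f"pics/{n}0.png");x=np.array([np.cos(yaw),np.sin(yaw)]);y=np.array([-x[1],x[0]])
        P=[proj(n,[*(c+a*.016*x+b*.017*y),z]) for a,b in((1,1),(1,-1),(-1,-1),(-1,1))]+[proj(n,[*(c+b*x),zz]) for b,zz in((-.108,.1975),)]
        x0,y0,w=(170,195,100) if n=="scene" else(185,165,80);k=400//w
        g=cv2.resize(im[y0:y0+w,x0:x0+w],(400,400),interpolation=cv2.INTER_CUBIC)
        for p in P: cv2.circle(g,tuple(int(round(v)) for v in ((p-[x0,y0]+.5)*k-.5)),2,(0,160,0),-1)
        # foot circle
        for a in np.linspace(0,6.28,40):
            p=proj(n,[*(c+.05*np.array([np.cos(a),np.sin(a)])),0.004]);cv2.circle(g,tuple(int(round(v)) for v in ((p-[x0,y0]+.5)*k-.5)),1,(255,0,0),-1)
        yield g
cv2.imwrite("pics/ov.png",np.hstack(list(ov(np.array([.5625,.176]),np.radians(27),.209))))
```

```text
block [0.5637 0.1778 0.2076] [np.float64(0.1570960700930594), np.float64(0.1570960700929667)]
block [0.5628 0.1767 0.2095] [np.float64(1.1587833309835287), np.float64(1.1587833309835067)]
lamp disc [0.468  0.1276 0.1965] [np.float64(0.5143954050257464), np.float64(0.5143954050257544)]
[[0.5981 0.2137]
 [0.5717 0.2214]
 [0.5439 0.2169]
 [0.5228 0.2017]
 [0.515  0.1819]
 [0.588  0.2188]
 [0.5573 0.2215]
 [0.5318 0.2102]
 [0.5941 0.1429]
 [0.5781 0.1308]]
foot [0.564  0.1765] 0.04729123977946168
```

View pics/ov.png

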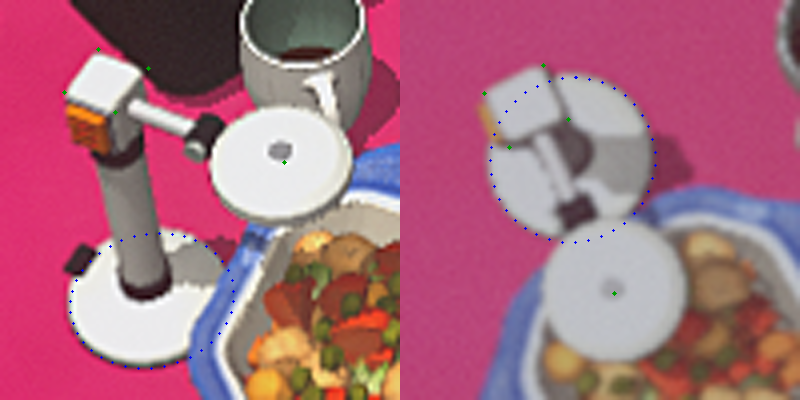

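Create go.py:
```python
import sys
from h import *
from scipy.spatial.transform import Rotation as R
np.set_printoptions(precision=4,suppress=True)
o=get_obs();r=R.from_rotvec(o["tcp_rot"]);M=r.as_matrix()
yaw=np.radians(27.3);g=np.array([.5637-.001*np.sin(yaw),.177+.001*np.cos(yaw),float(sys.argv[1])])
yt=np.array([-np.sin(yaw),np.cos(yaw),0]);l=M.T@yt
a=np.arctan2(-l[0],l[1]);a=(a+np.pi/2)%np.pi-np.pi/2
print("t",o["time"],"tcp",o["tcp_pos"],"j",np.array(o["joints"]),"gap",o["finger_gap"],"F",o["force"],o["finger_force"])
print("z axis",M[:,2],"delta tool",M.T@(g-o["tcp_pos"]),"turn",a)
```

```bash
python3 go.py .29
```

```text
t 0.1 tcp [ 0.1692 -0.549   0.2491] j [-1.4821  0.159   1.5981  0.      1.3862 -0.2101] gap 0.08539060037947602 F [ 0.3326 -0.4839  0.2015] 0.0
z axis [-0.0001  0.0017 -1.    ] delta tool [ 0.5906 -0.5788 -0.0397] turn -0.17770528915347228
```

Units first: shifts go in shares of 50 mm and turns go in shares of 4 rad. So -0.04 m is -0.8, 0.034 m is 0.68.

Call:
{"op": "creep_tool", "data": {"moves": [[[0.085,0,0,-0.8,0],[0.085,0.68,-0.66,0,0],[0.085,0.68,-0.66,0,0],[0.085,0.68,-0.66,0,0],[0.085,0.68,-0.66,0,0],[0.085,0.68,-0.66,0,0],[0.085,0.68,-0.66,0,0],[0.085,0.68,-0.66,0,0]]]}}

```text
time: 0.9
tcp_pos: [0.3291, -0.2567, 0.2897]
tcp_rot: [-3.106, -0.467, -0.0]
force: [-0.1, 0.1, -0.2]
finger_gap: 0.085
finger_force: 0.0
```

```bash
python3 go.py .29
```

```text
t 0.9 tcp [ 0.3291 -0.2567  0.2897] j [-0.9541 -0.2989  1.952   0.0002  1.4887  0.3185] gap 0.08503144781838086 F [-0.0691  0.0737 -0.1638] 0.0
z axis [ 0.      0.0003 -1.    ] delta tool [ 0.3515 -0.3466 -0.0002] turn -0.1782467640151033
```

Scaled: -0.034 m is -0.68.

Call:
{"op": "creep_tool", "data": {"moves": [[[0.085,0.68,-0.68,0,0],[0.085,0.68,-0.68,0,0],[0.085,0.68,-0.68,0,0],[0.085,0.68,-0.68,0,0],[0.085,0.68,-0.68,0,0],[0.085,0.68,-0.68,0,0],[0.085,0.68,-0.68,0,0],[0.085,0.68,-0.68,0,0]]]}}

```text
time: 1.7
tcp_pos: [0.5089, 0.0835, 0.2896]
tcp_rot: [3.106, 0.468, -0.001]
force: [0.5, -1.2, -0.1]
finger_gap: 0.0847
finger_force: 0.0
```

Call:
{"op": "creep_tool", "data": {"moves": [[[0.085,0,0,0,-0.0225],[0.085,0,0,0,-0.0225],[0.085,0,0,0,0]]]}}

```text
time: 2.0
tcp_pos: [0.5083, 0.0818, 0.2894]
tcp_rot: [-3.051, -0.747, 0.002]
force: [-0.2, 0.7, -0.1]
finger_gap: 0.0852
finger_force: 0.0
```

```bash
python3 go.py .29
```

```text
t 2.0 tcp [0.5083 0.0818 0.2894] j [-0.0754 -0.0233  1.7102 -0.      1.4559  1.0153] gap 0.08519630013788665 F [-0.237   0.7039 -0.1006] 0.0
z axis [-0.0013  0.0001 -1.    ] delta tool [ 0.0931 -0.0598 -0.0007] turn 0.0036121277328660106
```

Scaled: 0.031 m is 0.62, -0.02 m is -0.4, 0.004 rad / 4 = 0.001.

Call:
{"op": "creep_tool", "data": {"moves": [[[0.085,0.62,-0.4,0,0.001],[0.085,0.62,-0.4,0,0],[0.085,0.62,-0.4,0,0],[0.085,0,0,0,0],[0.085,0,0,0.4,0],[0.085,0,0,0,0]]]}}

```text
time: 2.6
tcp_pos: [0.5621, 0.1766, 0.267]
tcp_rot: [-3.054, -0.736, 0.009]
force: [0.2, -1.2, -0.4]
finger_gap: 0.085
finger_force: 0.0
```

```bash
python3 go.py .188
```

Run:
```python
from rig import env, read_camera, calibration, get_obs
import cv2,numpy as np
a=read_camera("scene")[120:320,130:330,::-1];b=read_camera("top")[110:310,120:320,::-1]
cv2.imwrite("pics/above.png",np.hstack([cv2.resize(i,(400,400),interpolation=2) for i in(a,b)]))
```

```text
t 2.6 tcp [0.5621 0.1766 0.267 ] j [ 0.0996  0.1878  1.5299 -0.0003  1.4296  1.1977] gap 0.08495972132813032 F [ 0.1503 -1.1758 -0.4438] 0.0
z axis [-0.0057 -0.0008 -1.    ] delta tool [ 0.002  -0.0005  0.079 ] turn -0.0037581291695083507
```

View pics/above.png

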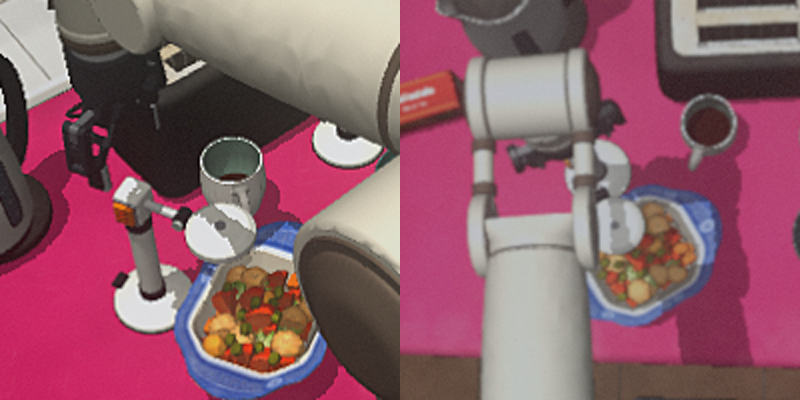

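The gripper hangs above the left head. In the scene crop the fingertips are about (105,185) and (155,130), and the head is at (130,190). Nothing has shifted. Next I'll check the fingertip projection while descending part way.

Scaled: 0.02 m is 0.4, 0.002 m is 0.04, -0.004 rad / 4 = -0.001.

Call:
{"op": "creep_tool", "data": {"moves": [[[0.085,0.04,0,0.4,-0.001],[0.085,0,0,0.4,0],[0.085,0,0,0.4,0],[0.085,0,0,0,0]]]}}

```text
time: 3.1
tcp_pos: [0.5639, 0.1775, 0.2079]
tcp_rot: [-3.052, -0.743, 0.007]
force: [-1.4, -0.0, 0.5]
finger_gap: 0.0851
finger_force: 0.0
```

```bash
python3 go.py .188
```

Run:
```python
from h import *
from scipy.spatial.transform import Rotation as R
o=get_obs();M=R.from_rotvec(o["tcp_rot"]).as_matrix();out=[]
for n,x0,y0 in(("scene",145,160),("top",160,135)):
    g=cv2.resize(read_camera(n)[y0:y0+100,x0:x0+100,::-1],(400,400),interpolation=2).copy()
    for s in(-1,0,1):
        p=proj(n,o["tcp_pos"]+M[:,1]*s*.0425+M[:,2]*(.006 if s else 0));cv2.circle(g,tuple(int(v) for v in (p-[x0,y0]+.5)*4),3,(0,255,0),-1)
    out.append(g)
cv2.imwrite("pics/pre.png",np.hstack(out))
```

```text
t 3.1 tcp [0.5639 0.1775 0.2079] j [ 0.1007  0.2368  1.5916 -0.      1.318   1.1941] gap 0.08505393465382892 F [-1.3722 -0.0173  0.4675] 0.0
z axis [-0.0048 -0.0005 -1.    ] delta tool [-0.0003 -0.0007  0.0199] turn 0.00090700533336463
```

View pics/pre.png

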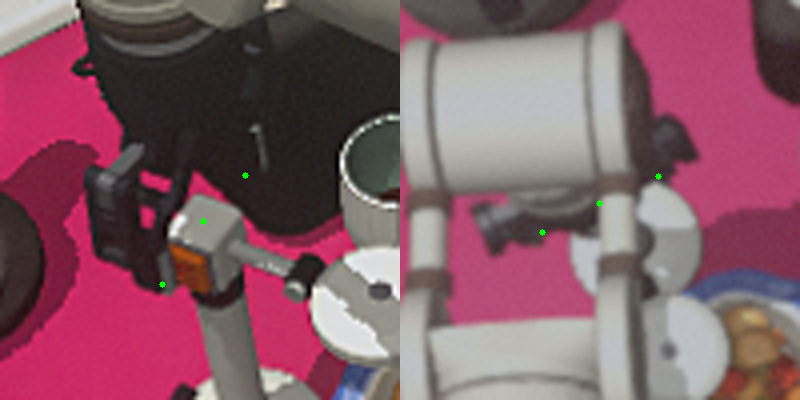

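The head sits midway between the fingers: the TCP dot is on its top at scene (203,221), and the near fingertip is at (162,284), left of the button. I'll go down 20 mm and squeeze.

Scaled: 0.02 m is 0.4, -0.001 m is -0.02.

Call:
{"op": "creep_tool", "data": {"moves": [[[0.085,0,-0.02,0.4,0],[0.085,0,0,0,0],[0.03,0,0,0,0],[0.03,0,0,0,0],[0.03,0,0,0,0],[0.03,0,0,0,0],[0.03,0,0,0,0],[0.03,0,0,0,0]]], "squeeze": 45}}

```text
time: 4.0
tcp_pos: [0.5661, 0.1784, 0.1918]
tcp_rot: [3.051, 0.744, 0.004]
force: [-0.3, -4.7, 6.7]
finger_gap: 0.0353
finger_force: 50.2
```

```bash
python3 go.py .188
```

```text
t 4.0 tcp [0.5661 0.1784 0.1918] j [ 0.1023  0.2527  1.6057 -0.001   1.2806  1.1953] gap 0.03529614921295365 F [-0.3086 -4.6815  6.6744] 50.20364999771118
z axis [ 0.0027 -0.0006 -1.    ] delta tool [-0.0028 -0.0009  0.0038] turn 0.0016021844848297384
```

The gap is 35 mm, so the button is in. I'll pull up slowly.

Scaled: -0.01 m is -0.2, -0.005 m is -0.1.

Call:
{"op": "creep_tool", "data": {"moves": [[[0.03,0,0,-0.1,0],[0.03,0,0,-0.2,0],[0.03,0,0,-0.2,0],[0.03,0,0,-0.2,0],[0.03,0,0,-0.2,0],[0.03,0,0,0,0]]]}}

```text
time: 4.6
tcp_pos: [0.5661, 0.1784, 0.2359]
tcp_rot: [3.051, 0.744, 0.004]
force: [5.4, -3.2, -3.2]
finger_gap: 0.0354
finger_force: 49.5
```

```bash
python3 go.py .288
```

```text
t 4.6 tcp [0.5661 0.1784 0.2359] j [ 0.1023  0.2145  1.5612 -0.0008  1.3634  1.1952] gap 0.03542771398119736 F [ 5.4086 -3.2286 -3.2192] 49.53770935535431
z axis [ 0.0026 -0.0005 -1.    ] delta tool [-0.0027 -0.0008 -0.0522] turn 0.0016002216156372207
```

Scaled: -0.01 m is -0.2.

Call:
{"op": "creep_tool", "data": {"moves": [[[0.03,0,0,-0.2,0],[0.03,0,0,-0.2,0],[0.03,0,0,-0.2,0],[0.03,0,0,-0.2,0],[0.03,0,0,-0.2,0],[0.03,0,0,0,0]]]}}

```text
time: 5.2
tcp_pos: [0.5661, 0.1784, 0.2857]
tcp_rot: [3.051, 0.743, 0.004]
force: [4.9, -4.6, -3.8]
finger_gap: 0.0352
finger_force: 49.5
```

Call:
{"op": "creep_tool", "data": {"moves": [[[0.03,0,0,-0.06,0],[0.03,0,0,-0.06,0],[0.03,0,0,0,0]]]}}

```text
time: 5.5
tcp_pos: [0.5661, 0.1784, 0.2906]
tcp_rot: [3.051, 0.743, 0.003]
force: [6.4, -4.1, -3.5]
finger_gap: 0.0351
finger_force: 49.5
```

Scaled: -0.002 m is -0.04.

Call:
{"op": "creep_tool", "data": {"moves": [[[0.03,0,0,-0.04,0],[0.03,0,0,-0.04,0],[0.03,0,0,0,0]]]}}

```text
time: 5.8
tcp_pos: [0.566, 0.1784, 0.2919]
tcp_rot: [3.052, 0.743, 0.001]
force: [11.0, -2.7, -13.4]
finger_gap: 0.0355
finger_force: 48.8
```

Run:
```python
from rig import env, read_camera, calibration, get_obs
import cv2
cv2.imwrite("pics/up.png",cv2.resize(read_camera("scene")[160:310,150:300,::-1],(600,600),interpolation=2))
```

```text
(no output)
```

View pics/up.png

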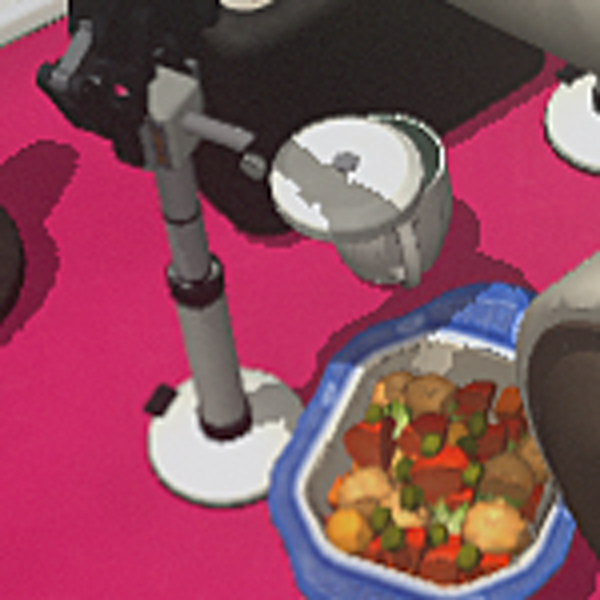

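The mast is out: the first ring shows at (182,218), the collar with the second ring at (195,280), and the force has risen at the stop. One more small nudge should show the stop is hard and the grip isn't slipping.

Scaled: -0.0015 m is -0.03.

Call:
{"op": "creep_tool", "data": {"moves": [[[0.03,0,0,-0.03,0],[0.03,0,0,0,0],[0.03,0,0,0,0],[0.03,0,0,0,0]]]}}

```text
time: 6.25
tcp_pos: [0.566, 0.1784, 0.2919]
tcp_rot: [3.052, 0.743, -0.001]
force: [13.1, -2.0, -17.5]
finger_gap: 0.0355
finger_force: 48.2
```

Call:
{"op": "creep_tool", "data": {"moves": [[[0.03,0,0,0,0],[0.03,0,0,0,0],[0.03,0,0,0,0],[0.03,0,0,0,0],[0.03,0,0,0,0],[0.03,0,0,0,0]]]}}

```text
time: 6.85
tcp_pos: [0.566, 0.1784, 0.2919]
tcp_rot: [3.052, 0.743, -0.001]
force: [14.7, -2.0, -18.7]
finger_gap: 0.0354
finger_force: 48.2
```

The mast is hard against the stop and holding steady, so I'm handing in.

```bash
python3 -c "
from rig import env, read_camera, calibration, get_obs
print(env.close_job())"
```

```text
the job is handed in; nothing more can be done
None
```

The light behind the salad (the left one) is pulled up 100 mm to its second stop and handed in held there, button squeezed in; the arm was never sent near the other light, dish, bowl or mug except to pass above.

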